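Find the knife with the loose handle and clip it into the dock

ROBOT

A 6-joint arm with a two-finger parallel gripper is mounted at the origin on a cart in front of the work surface, level with it; the furniture and walls round the work are solid. World frame = base frame: x ahead of the robot, y to its left, z up, the work surface at z = 0. Lengths are in m, angles in rad, forces in N, time in s.
With the tool pointing down it reaches from about 0.35 to 0.725 m from the base axis. Payload 6 kg.
Tool frame: the origin (TCP) lies at the very end of the fingers, on their centre line; the grasp point (between the pads) lies 19 mm behind it (ctrl.pinch_z is the distance from the TCP to the grasp point, in m); z points along the fingers, y is the line along which they close (so a half turn about z gives the same grasp; the last joint's range is limited). The gripper opens to 85 mm and grips with 20 to 120 N. Pads are 22 mm wide; open, the fingers measure 114 mm over their backs; the gripper's body (76 mm by 85 mm) begins 54 mm behind the grasp point. The pads swing forward as they close: fully open they stand 13 mm farther back than shut.
Start: joints at [-0.867, 0.04, 0.085, 0, -1.615, -0.334], TCP at [0.217, -0.559, 0.231] pointing down, gripper open.
Joint ranges: [-2.56, 2.56], [-1.29, 2.01], [-1.08, 1.49], [-3.29, 1.98], [-2.81, -0.18], [-2.99, 2.99]. Speed limits (rad/s): [2.57, 2.57, 3.01, 3.14, 3.14, 3.14].

INTERFACE

Orientations are given as a 3x3 rotation matrix whose columns are the frame's x, y, z axes.
In Python, from bench import sense, snapshot, get_calibration, ctrl gives the robot as it stands. The module is installed in compiled form; this text tells all that it offers.
- The arm moves only by the tool jog_arm, never from a script. Its argument "motion" is one flat list of numbers, 7 for each row, row after row: the turn, a rotation vector about the tool's x, y, z in rad, then the shift along the tool's x, y, z in cm, then the opening, from 0 (shut) to 1 (fully open). In form: [ax, ay, az, dx, dy, dz, jaw, ax, ay, az, dx, dy, dz, jaw, ...]. A call has 1 to 8 rows; each row is the pose to reach, as a shift and turn from the pose commanded when the call began, along the tool's axes at that moment; what a row does not reach only later rows make up. A row lasts 1/10 s, in which the tool goes at most 50 mm and 8.59 degrees, less where a joint would pass 70% of its speed; a pose out of reach is approached as far as the arm can. A call with a gripper value outside its range is refused whole. The fingers move at their own pace and stop on an object; "grip_force" is the grip in N (left out, the last holds). Time passes only in rows, so rows that repeat a pose let the fingers close. It gives the time, the measured TCP pose, the force, the opening and the grip force at its end, in the units of the state.
- sense(): the state, without advancing time (a new reading comes with each control period).
- snapshot(name): name is "scene" or "top" or "wrist"; returns the picture (420x560x3 uint8, blue, green, red); there is no depth.
- get_calibration(name): a dict with "fx", "fy", "cx", "cy" (pixels), "k1" (the pictures are not rectified: a ray, as slopes to the right and down, at radius r is drawn at 1 + k1 r^2 times it, then the intrinsics apply), "extrinsics" (4x4, takes a point from camera to world coordinates). Camera axes: x right, y up, looking along -z (the intrinsics and any distortion apply to the point x, -y, -z); pixel columns grow to the right and rows downward; lengths in m; the calibration is good to about 2 mm. A picture is of the moment at which its call begins: read the wrist's pose just before it. get_calibration takes no time and is no camera call; for the wrist camera it gives the pose at the moment of the call.
- ctrl.hand_in(): hands the job in; it is judged then, once.
The state is a dict: "time": time; "qpos": joint angles; "qvel": joint speeds; "joint_efforts": joint torques, N m; "eef_pos": TCP position; "ee_rot": TCP orientation; "ft_force": force on the tool from outside, world axes, zero at the start; "wrist_torque": the same for the moment, N m; "gripper_width": finger opening in m; "grip_force": force on a finger pad.
Only numpy, scipy, OpenCV 4.12 (cv2) and the standard library are available. Lean on these libraries where they do the work, as an engineer would, in place of code of your own. Each camera call takes 0.05 s, during which the arm holds its last target. There are 200 camera calls.

TASK

One of the three knives in the wooden dock has a loose handle, and you cannot see which: rock each handle gently to the left and then to the right until you have found the one that gives. Then lock that knife in so that nobody uses it, by flipping both of its steel clips (the near one and the far one) fully down; leave the clips of the sound knives open and do not disturb the things standing around.

Things in the scene. Friction and masses are not known exactly. Their poses are not given: they have to be found in the camera images.
- dock: Wooden wedge-shaped knife dock, 310 mm wide, fixed. Origin: centre of its underside; +x away from the robot, +y left, +z up. Its top board slopes 25 degrees, low side towards the robot, 85 mm at the handles high. Three knives, 95 mm apart, cannot be drawn; the handles stand square to the board, so lean to the robot: direction (-0.423, 0, 0.906) in this frame; up-slope is (0.906, 0, 0.423).
- handle_1 (a point): Point on the axis of the left black knife handle, 80 mm up from the board; fixed to the dock, does not rock; axes as the dock. All handles look alike: 26 mm wide across the dock, 32 mm deep, from 14 to 120 mm above the board. A sound handle gives under 3 mm here; the loose one rocks about 9 mm to each side under 1 N and springs back to the middle.
- near_clip_1 (a point): Where to press the near clip of the left knife: on its upper face once down, 10 mm above the board, 65 mm down-slope of the handle's axis (fixed to the dock, axes as the dock). The clip is a steel tab 32 mm wide, 50 mm long, hinged 95 mm from the handle's axis; it stands open 50 degrees off the board, free end towards the handle, folds flat under about 3 N and stays where left.
- far_clip_1 (a point): Where to press the far clip of the left knife: on its upper face once down, 10 mm above the board, 48 mm up-slope of the handle's axis (fixed to the dock, axes as the dock). The clip is a steel tab 32 mm wide, 50 mm long, hinged 76 mm from the handle's axis; it stands open 50 degrees off the board, free end towards the handle, folds flat under about 3 N and stays where left.
- handle_2 (a point): Point on the axis of the middle black knife handle, 80 mm up from the board; fixed to the dock, does not rock; axes as the dock. All handles look alike: 26 mm wide across the dock, 32 mm deep, from 14 to 120 mm above the board. A sound handle gives under 3 mm here; the loose one rocks about 9 mm to each side under 1 N and springs back to the middle.
- near_clip_2 (a point): Where to press the near clip of the middle knife: on its upper face once down, 10 mm above the board, 65 mm down-slope of the handle's axis (fixed to the dock, axes as the dock). The clip is a steel tab 32 mm wide, 50 mm long, hinged 95 mm from the handle's axis; it stands open 50 degrees off the board, free end towards the handle, folds flat under about 3 N and stays where left.
- far_clip_2 (a point): Where to press the far clip of the middle knife: on its upper face once down, 10 mm above the board, 48 mm up-slope of the handle's axis (fixed to the dock, axes as the dock). The clip is a steel tab 32 mm wide, 50 mm long, hinged 76 mm from the handle's axis; it stands open 50 degrees off the board, free end towards the handle, folds flat under about 3 N and stays where left.
- handle_3 (a point): Point on the axis of the right black knife handle, 80 mm up from the board; fixed to the dock, does not rock; axes as the dock. All handles look alike: 26 mm wide across the dock, 32 mm deep, from 14 to 120 mm above the board. A sound handle gives under 3 mm here; the loose one rocks about 9 mm to each side under 1 N and springs back to the middle.
- near_clip_3 (a point): Where to press the near clip of the right knife: on its upper face once down, 10 mm above the board, 65 mm down-slope of the handle's axis (fixed to the dock, axes as the dock). The clip is a steel tab 32 mm wide, 50 mm long, hinged 95 mm from the handle's axis; it stands open 50 degrees off the board, free end towards the handle, folds flat under about 3 N and stays where left.
- far_clip_3 (a point): Where to press the far clip of the right knife: on its upper face once down, 10 mm above the board, 48 mm up-slope of the handle's axis (fixed to the dock, axes as the dock). The clip is a steel tab 32 mm wide, 50 mm long, hinged 76 mm from the handle's axis; it stands open 50 degrees off the board, free end towards the handle, folds flat under about 3 N and stays where left.
- wobbly_handle (a joint): Rocking angle of the loose handle, whichever of the three it is (rad): 0 in the middle, positive when its top is to the robot's left, stops at +-0.13.
- wobbly_near (a joint): Angle of the near clip of the knife with the loose handle (rad): 0 standing open, 0.87 folded fully down.
- wobbly_far (a joint): Angle of the far clip of the knife with the loose handle (rad): 0 standing open, 0.87 folded fully down.
- firm1_near (a joint): Angle of the near clip of one of the two sound knives (rad): 0 standing open, 0.87 folded fully down.
- firm1_far (a joint): Angle of the far clip of one of the two sound knives (rad): 0 standing open, 0.87 folded fully down.
- firm2_near (a joint): Angle of the near clip of the other sound knife (rad): 0 standing open, 0.87 folded fully down.
- firm2_far (a joint): Angle of the far clip of the other sound knife (rad): 0 standing open, 0.87 folded fully down.
- tin: Bystander: soup tin, 58 mm across, 72 mm tall, beside the left end of the dock. Origin at its underside.
- spice: Bystander: spice jar with black cap, 41 mm across, 105 mm tall, beside the right end of the dock. Origin at its underside.
- mug: Bystander: two-tone mug, 86x124x107 mm, on the right. Origin at its underside.
- jug: Bystander: metal milk jug, 104x85x129 mm, on the left. Origin at its underside.

How it is judged:
By the outcome, as a careful person would: the job done as asked, in the order asked, and still so for the second after the job is handed in, with the robot touching nothing.
It also fails if it takes over 64 s, if anything falls off the work surface, if the arm or the gripper's body presses on something with over 40 N, if the wrist force passes 120 N, or if a joint passes its speed limit or range.

## Working session

There is one attempt and no reset: what is moved stays moved. The work goes in short steps, Python scripts to look and compute and a tool call to move; the robot and the scene stay as the last step left them, time stands still between calls to the robot, and variables do not carry over. Pictures are saved under pics/ and viewed, at most 10 in all, crops included, and the job is handed in when it is done.

Besides the shell and the picture viewer there is one more tool, called after "Emit:" as name(argument=value, ...) on one line, values as JSON. jog_arm: Moves the arm, as the interface text tells. Its arguments: {"type":"object","properties":{"motion":{"type":"array","items":{"type":"number"}},"grip_force":{"type":"number"}},"required":["motion"]}

```bash
mkdir -p pics; python3 - <<'E'
from bench import *
import cv2,numpy as np
np.set_printoptions(precision=4,suppress=True)
s=sense();print(s['time'],s['eef_pos'],s['ee_rot'],s['gripper_width'],ctrl.pinch_z)
for n in('scene','top'):
    cv2.imwrite(f'pics/{n}0.png',snapshot(n));c=get_calibration(n);print(n,c)
E
```

```text
0.0 [ 0.2168 -0.5591  0.2303] [[-0.9324 -0.3614 -0.0008]
 [-0.3614  0.9324  0.0016]
 [ 0.0001  0.0018 -1.    ]] 0.08544291069218442 0.0187
scene {'fx': 431.0706019031938, 'fy': 431.0706019031938, 'cx': 278.47061728682354, 'cy': 206.12821626580688, 'k1': 0.006574206518373883, 'extrinsics': array([[-0.5909,  0.6308, -0.5029, -0.1117],
       [-0.8067, -0.4666,  0.3627,  0.4442],
       [-0.0058,  0.62  ,  0.7846,  1.098 ],
       [ 0.    ,  0.    ,  0.    ,  1.    ]])}
top {'fx': 537.3205453531262, 'fy': 537.3205453531262, 'cx': 266.7199347130096, 'cy': 213.35236217360236, 'k1': -0.1986809844266767, 'extrinsics': array([[ 0.0003,  0.9855, -0.1699,  0.27  ],
       [-0.9999, -0.0024, -0.016 , -0.0187],
       [-0.0162,  0.1698,  0.9853,  1.6114],
       [ 0.    ,  0.    ,  0.    ,  1.    ]])}
```

View pics/scene0.png

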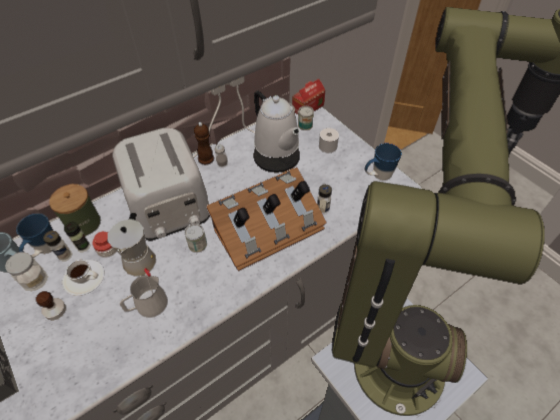

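View pics/top0.png

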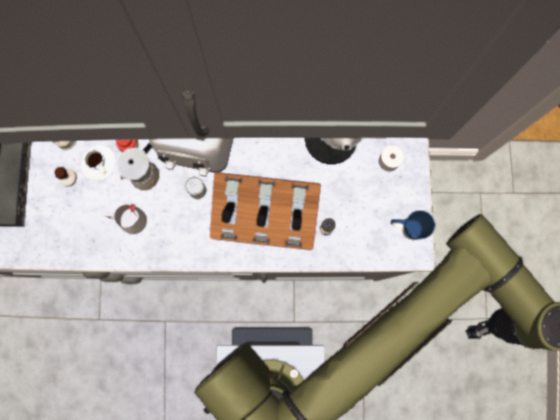

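The scene view shows the dock around (265,215), with the tin at its left (195,237), the spice jar at its right (325,197), and the toaster and kettle behind. In the top view the dock's corners are about (213,173), (320,182), (313,249) and (210,240). I'll enlarge both.

```bash
python3 - <<'E'
import cv2,numpy as np
t=cv2.imread('pics/top0.png')[160:260,180:350]; s=cv2.imread('pics/scene0.png')[165:270,200:345]
a=cv2.resize(t,None,fx=4.7,fy=4.7,interpolation=cv2.INTER_CUBIC);b=cv2.resize(s,None,fx=5.5,fy=5.5,interpolation=cv2.INTER_CUBIC)
cv2.imwrite('pics/tc.png',a);cv2.imwrite('pics/sc.png',b);print(a.shape,b.shape)
E
```

```text
(470, 799, 3) (578, 798, 3)
```

View pics/tc.png

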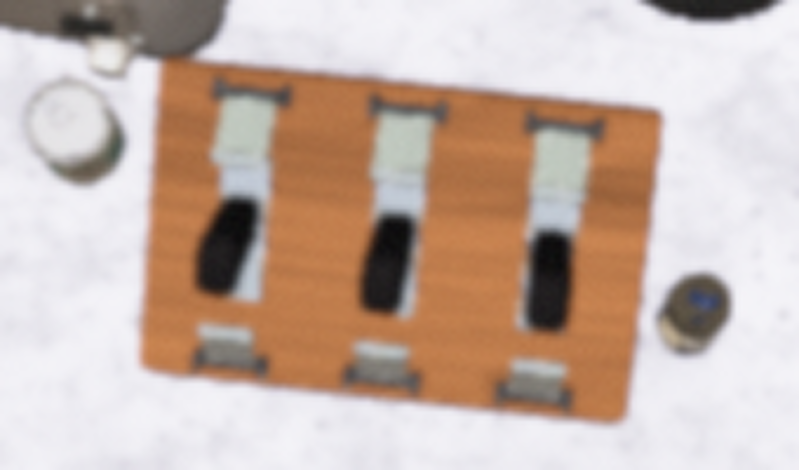

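View pics/sc.png

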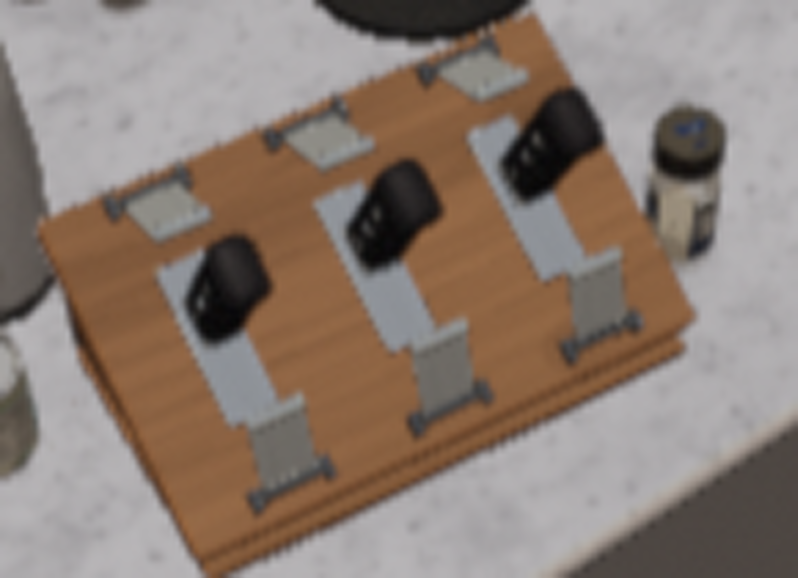

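```bash
cat > h.py <<'E'
from bench import *
import cv2,numpy as np
from scipy.optimize import least_squares
np.set_printoptions(precision=4,suppress=True)
def proj(c,P):
    E=c['extrinsics'];p=(np.atleast_2d(P)-E[:3,3])@E[:3,:3]
    u=np.c_[p[:,0],-p[:,1]]/-p[:,2:3];u=u*(1+c['k1']*(u**2).sum(1,keepdims=True))
    return u*[c['fx'],c['fy']]+[c['cx'],c['cy']]
A=np.array([-.423,0,.906]);U=np.array([.906,0,.423])
def world(q,k,u,a,v=0): # knife k 1..3, upslope u, height a, sideways v
    d=np.array([0,.095*(2-k)+v,.085])+u*U+a*A
    c,s=np.cos(q[2]),np.sin(q[2])
    return np.array([[c,-s,0],[s,c,0],[0,0,1]])@d+[q[0],q[1],0]
E
python3 - <<'E'
from h import *
T=lambda L:np.array(L)/4.7+[180,160]
S=lambda L:np.array(L)/5.5+[200,165]
tn=T([(231,360),(383,378),(534,396),(252,93),(408,108),(565,126)])
sn=S([(291,483),(451,408),(602,336),(148,193),(307,122),(459,58)])
ct,cs=get_calibration('top'),get_calibration('scene')
pts=lambda q:[world(q,k,u,.005) for u in(-.095,.076) for k in(1,2,3)]
f=lambda q:np.r_[(proj(ct,pts(q))-tn),(proj(cs,pts(q))-sn)].ravel()
r=least_squares(f,[.45,0,0]);print(r.x,f(r.x).reshape(-1,2))
q=r.x;np.save('q.npy',q)
for a in(.014,.12):
  P=[world(q,k,0,a) for k in(1,2,3)]
  print((proj(ct,P)-[180,160])*4.7,(proj(cs,P)-[200,165])*5.5)
for k in(1,2,3):print(k,world(q,k,0,.08),world(q,k,0,.12),world(q,k,-.065,.01),world(q,k,.048,.01))
E
```

```text
[ 0.5458  0.0128 -0.1143] [[-0.0977  0.4283]
 [-0.3075  0.2386]
 [-0.1522  0.0255]
 [ 0.1245  0.4136]
 [ 0.03    0.7949]
 [-0.1225  0.6003]
 [-0.0924 -0.7869]
 [-0.4042 -0.9055]
 [-0.3643 -0.9532]
 [ 0.0802 -0.4151]
 [-0.0757  0.2   ]
 [-0.2179  0.0788]]
[[240.6814 219.183 ]
 [395.1296 236.2432]
 [550.3126 253.4045]] [[212.829  313.0549]
 [372.0551 241.5647]
 [524.2044 173.2512]]
[[217.1656 265.3297]
 [382.4886 283.7563]
 [548.7015 302.2197]] [[238.7203 260.2178]
 [410.8682 183.9421]
 [574.7402 111.3293]]
1 [0.523  0.1111 0.1575] [0.5062 0.113  0.1937] [0.4939 0.1144 0.0666] [0.5957 0.1027 0.1144]
2 [0.5122 0.0167 0.1575] [0.4954 0.0186 0.1937] [0.4831 0.02   0.0666] [0.5848 0.0084 0.1144]
3 [ 0.5014 -0.0777  0.1575] [ 0.4846 -0.0757  0.1937] [ 0.4723 -0.0743  0.0666] [ 0.574  -0.086   0.1144]
```

```bash
cat >> h.py <<'E'
from scipy.spatial.transform import Rotation as Ro
q=np.load('q.npy') 
def go(k,u,a,v=0,tilt=25,s=None):
    s=s or sense();R0=s['ee_rot'];t=np.radians(tilt)
    z=np.array([np.sin(t),0,-np.cos(t)]);y=np.array([0,1,0]);R=Ro.from_euler('z',q[2]).as_matrix()@np.c_[np.cross(y,z),y,z]
    p=world(q,k,u,a,v)
    print((k,u,a,v,tilt),'world',p,'rot',Ro.from_matrix(R0.T@R).as_rotvec().round(3),'cm',(100*R0.T@(p-s['eef_pos'])).round(2))
def st():
    s=sense();Rd=Ro.from_euler('z',q[2]).as_matrix();d=Rd.T@(s['eef_pos']-world(q,2,0,0))
    print('t',s['time'],'u a v',d@U,d@A,d[1],'F(dock)',Rd.T@s['ft_force'],'w',s['gripper_width'],'pos',s['eef_pos'])
E
python3 -c "
from h import *
st();go(3,0,.18)"
```

```text
t 0.1 u a v -0.17556225497344394 0.24236754819591547 -0.6057785466904686 F(dock) [ 0.05   -0.139   0.3161] w 0.0850529414827534 pos [ 0.2168 -0.5591  0.2304]
(3, 0, 0.18, 0, 25) world [ 0.4593 -0.0729  0.2481] rot [ 0.107 -0.428  0.476] cm [-40.19  36.58  -1.72]
```

Emit:
jog_arm(motion=[0.107, -0.428, 0.476, -40.2, 36.6, -1.7, 0.55, 0.107, -0.428, 0.476, -40.2, 36.6, -1.7, 0.55, 0.107, -0.428, 0.476, -40.2, 36.6, -1.7, 0.55, 0.107, -0.428, 0.476, -40.2, 36.6, -1.7, 0.55, 0.107, -0.428, 0.476, -40.2, 36.6, -1.7, 0.55, 0.107, -0.428, 0.476, -40.2, 36.6, -1.7, 0.55, 0.107, -0.428, 0.476, -40.2, 36.6, -1.7, 0.55, 0.107, -0.428, 0.476, -40.2, 36.6, -1.7, 0.55])

```text
time: 0.9
eef_pos: [0.3945, -0.2017, 0.2441]
ee_rot: [[-0.899, 0.115, 0.422], [0.104, 0.993, -0.049], [-0.425, -0.001, -0.905]]
ft_force: [0.6, 0.5, -0.4]
gripper_width: 0.0471
grip_force: 0.0
```

```bash
python3 -c "
from h import *
st();go(3,0,.18)"
```

```text
t 0.9 u a v -0.046717695481052285 0.19732590915435105 -0.23043252360911293 F(dock) [ 0.5415  0.5315 -0.394 ] w 0.04710246954273993 pos [ 0.3945 -0.2017  0.2441]
(3, 0, 0.18, 0, 25) world [ 0.4593 -0.0729  0.2481] rot [-0.001  0.003 -0.001] cm [-4.66 13.55  1.74]
```

Emit:
jog_arm(motion=[0, 0, 0, -4.4, 12.0, 1.6, 0.55, 0, 0, 0, -4.4, 12.0, 1.6, 0.55, 0, 0, 0, -4.4, 12.0, 1.6, 0.55, 0, 0, 0, -4.4, 12.0, 1.6, 0.55, 0, 0, 0, -4.4, 12.0, 1.6, 0.55])

```text
time: 1.4
eef_pos: [0.4544, -0.0886, 0.2471]
ee_rot: [[-0.901, 0.112, 0.419], [0.101, 0.994, -0.049], [-0.422, -0.002, -0.907]]
ft_force: [0.0, 0.2, -0.3]
gripper_width: 0.0469
grip_force: 0.0
```

```bash
python3 -c "
from h import *
st();go(3,0,.18);go(3,0,.06)
c=get_calibration('wrist');im=snapshot('wrist');print(c['extrinsics'])
for k in(1,2,3):
  print(proj(c,[world(q,k,0,.12),world(q,k,0,.02),world(q,k,-.095,.005),world(q,k,.076,.005)]))
cv2.imwrite('pics/w1.png',im)"
```

```text
t 1.4 u a v -0.003180095777502126 0.18039087231523643 -0.1112056641656883 F(dock) [ 0.0241  0.1953 -0.2984] w 0.04694134059205842 pos [ 0.4544 -0.0886  0.2471]
(3, 0, 0.18, 0, 25) world [ 0.4593 -0.0729  0.2481] rot [-0.001 -0.001  0.003] cm [-0.32  1.62  0.04]
(3, 0, 0.06, 0, 25) world [ 0.5098 -0.0786  0.1394] rot [-0.001 -0.001  0.003] cm [-0.34  1.63 12.04]
[[ 0.1116 -0.7382 -0.6653  0.3286]
 [ 0.9938  0.0815  0.0762 -0.0745]
 [-0.002  -0.6696  0.7427  0.3449]
 [ 0.      0.      0.      1.    ]]
[[540.7413 227.7297]
 [465.2104 195.784 ]
 [471.9841 105.7819]
 [445.9581 252.8953]]
[[425.0484 228.0381]
 [380.6755 195.2611]
 [384.7303 103.4427]
 [369.6764 253.2682]]
[[299.5851 227.9078]
 [292.8811 194.8761]
 [293.7534 102.3166]
 [291.0587 253.2645]]
```

View pics/w1.png

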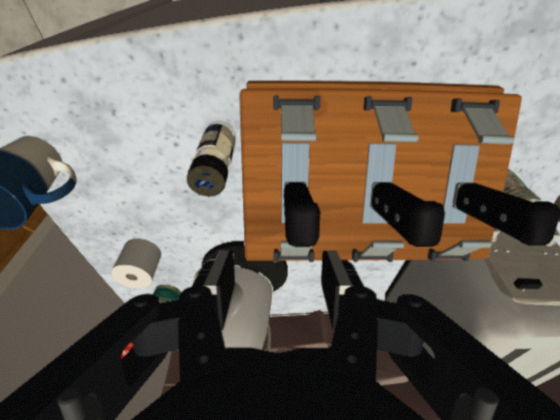

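The wrist view confirms the pose. The near hinges are at (297,102), (388,102) and (475,104), within about 3 px of the prediction, so the dock sits about 2 mm further left. Handle 3's top is at (302,228).

Emit:
jog_arm(motion=[0, 0, 0, -0.3, 1.8, 0, 0.55, 0, 0, 0, -0.3, 1.8, 0, 0.55, 0, 0, 0, -0.3, 1.8, 3, 0.55, 0, 0, 0, -0.3, 1.8, 6, 0.55, 0, 0, 0, -0.3, 1.8, 9, 0.55, 0, 0, 0, -0.3, 1.8, 12, 0.55, 0, 0, 0, -0.3, 1.8, 12, 0.55])

```text
time: 2.15
eef_pos: [0.5078, -0.0798, 0.1351]
ee_rot: [[-0.903, 0.117, 0.413], [0.105, 0.993, -0.052], [-0.416, -0.003, -0.909]]
ft_force: [-0.7, 0.2, -0.9]
gripper_width: 0.0464
grip_force: 0.0
```

```bash
python3 -c "
from h import *
st();go(3,0,.06)"
```

```text
t 2.15 u a v -0.003423177219862905 0.0568702120044849 -0.09637043921679456 F(dock) [-0.7097  0.1158 -0.896 ] w 0.04640732013847329 pos [ 0.5078 -0.0798  0.1351]
(3, 0, 0.06, 0, 25) world [ 0.5098 -0.0786  0.1394] rot [-0.004 -0.007 -0.002] cm [-0.34  0.14 -0.31]
```

Emit:
jog_arm(motion=[0, 0, 0, 0, 0.5, 0, 0.55, 0, 0, 0, 0, 1.0, 0, 0.55, 0, 0, 0, 0, 1.2, 0, 0.55, 0, 0, 0, 0, 1.4, 0, 0.55, 0, 0, 0, 0, 1.4, 0, 0.55])

```text
time: 2.65
eef_pos: [0.5114, -0.0647, 0.1426]
ee_rot: [[-0.899, 0.115, 0.422], [0.102, 0.993, -0.052], [-0.425, -0.003, -0.905]]
ft_force: [-1.2, -8.2, 3.2]
gripper_width: 0.0469
grip_force: 0.0
```

```bash
python3 -c "
from h import *
st()"
```

```text
t 2.65 u a v 0.0014064282468126757 0.06289938882543365 -0.08099477552125288 F(dock) [-0.2193 -8.2661  3.1787] w 0.04688510459237106 pos [ 0.5114 -0.0647  0.1426]
```

Emit:
jog_arm(motion=[0, 0, 0, 0, -1.0, 0, 0.55, 0, 0, 0, 0, -1.9, 0, 0.55, 0, 0, 0, 0, -2.2, 0, 0.55, 0, 0, 0, 0, -2.4, 0, 0.55, 0, 0, 0, 0, -2.4, 0, 0.55])

```text
time: 3.15
eef_pos: [0.5092, -0.0866, 0.141]
ee_rot: [[-0.899, 0.113, 0.422], [0.103, 0.994, -0.046], [-0.425, 0.002, -0.905]]
ft_force: [-0.4, 6.6, 1.6]
gripper_width: 0.0469
grip_force: 0.0
```

```bash
python3 -c "
from h import *
st();go(3,0,.16);go(2,0,.16,.001);go(2,0,.06,.001)"
```

```text
t 3.15 u a v 0.0010446604944331257 0.06133474100474236 -0.10295140407238579 F(dock) [-1.1213  6.5257  1.5845] w 0.046909111803228355 pos [ 0.5092 -0.0866  0.141 ]
(3, 0, 0.16, 0, 25) world [ 0.4677 -0.0738  0.23  ] rot [0.002 0.003 0.   ] cm [ 0.08  0.82 -9.86]
(2, 0, 0.16, 0.001, 25) world [0.4787 0.0216 0.23  ] rot [0.002 0.003 0.   ] cm [ 0.08 10.42 -9.84]
(2, 0, 0.06, 0.001, 25) world [0.5207 0.0167 0.1394] rot [0.002 0.003 0.   ] cm [ 0.1  10.39  0.16]
```

Emit:
jog_arm(motion=[0, 0, 0, 0, 1.2, 0, 0.55, 0, 0, 0, 0, 1.2, -5, 0.55, 0, 0, 0, 0, 1.2, -10, 0.55, 0, 0, 0, 0, 6, -10, 0.55, 0, 0, 0, 0, 10.7, -10, 0.55, 0, 0, 0, 0, 10.7, -10, 0.55, 0, 0, 0, 0, 10.7, -6, 0.55, 0, 0, 0, 0, 10.7, -3, 0.55])

```text
time: 3.95
eef_pos: [0.5084, 0.0208, 0.1659]
ee_rot: [[-0.9, 0.112, 0.42], [0.102, 0.994, -0.047], [-0.423, 0.0, -0.906]]
ft_force: [0.1, -0.5, -0.4]
gripper_width: 0.0473
grip_force: 0.0
```

Emit:
jog_arm(motion=[0, 0, 0, 0, 0, 3, 0.55, 0, 0, 0, 0, 0, 3, 0.55, 0, 0, 0, 0, 0.8, 3, 0.55, 0, 0, 0, 0, 1.1, 3, 0.55, 0, 0, 0, 0, 1.3, 3, 0.55, 0, 0, 0, 0, 1.3, 3, 0.55])

```text
time: 4.55
eef_pos: [0.5217, 0.0296, 0.1419]
ee_rot: [[-0.9, 0.117, 0.42], [0.103, 0.993, -0.054], [-0.423, -0.005, -0.906]]
ft_force: [-5.0, -12.8, 2.6]
gripper_width: 0.0466
grip_force: 0.0
```

```bash
python3 -c "
from h import *
st()"
```

```text
t 4.55 u a v 0.0006334424112280843 0.06253532365601137 0.013909448447694529 F(dock) [ -3.5241 -13.3222   2.5552] w 0.0466291116477517 pos [0.5217 0.0296 0.1419]
```

Emit:
jog_arm(motion=[0, 0, 0, 0, -1.0, 0, 0.55, 0, 0, 0, 0, -1.9, 0, 0.55, 0, 0, 0, 0, -2.3, 0, 0.55, 0, 0, 0, 0, -2.5, 0, 0.55, 0, 0, 0, 0, -2.5, 0, 0.55])

```text
time: 5.05
eef_pos: [0.5201, 0.008, 0.1416]
ee_rot: [[-0.899, 0.113, 0.423], [0.103, 0.994, -0.046], [-0.426, 0.002, -0.905]]
ft_force: [-2.5, 6.0, 2.7]
gripper_width: 0.047
grip_force: 0.0
```

```bash
python3 -c "
from h import *
st();go(1,0,.06,.003)"
```

```text
t 5.05 u a v 0.001318931348216753 0.061891533599808035 -0.007785672974369351 F(dock) [-3.1384  5.6847  2.707 ] w 0.046979944895748374 pos [0.5201 0.008  0.1416]
(1, 0, 0.06, 0.003, 25) world [0.5318 0.1131 0.1394] rot [0.003 0.003 0.   ] cm [ 0.13 10.58  0.22]
```

Emit:
jog_arm(motion=[0, 0, 0, 0, 1.2, 0, 0.55, 0, 0, 0, 0, 1.2, -5, 0.55, 0, 0, 0, 0, 1.2, -10, 0.55, 0, 0, 0, 0, 6, -10, 0.55, 0, 0, 0, 0, 10.7, -10, 0.55, 0, 0, 0, 0, 10.7, -10, 0.55, 0, 0, 0, 0, 10.7, -6, 0.55, 0, 0, 0, 0, 10.7, -3, 0.55])

```text
time: 5.85
eef_pos: [0.5191, 0.1155, 0.1657]
ee_rot: [[-0.901, 0.112, 0.42], [0.102, 0.994, -0.048], [-0.423, -0.001, -0.906]]
ft_force: [0.2, 0.3, -0.3]
gripper_width: 0.0467
grip_force: 0.0
```

Emit:
jog_arm(motion=[0, 0, 0, 0, 0, 3, 0.55, 0, 0, 0, 0, 0, 3, 0.55, 0, 0, 0, 0, 0.8, 3, 0.55, 0, 0, 0, 0, 1.1, 3, 0.55, 0, 0, 0, 0, 1.3, 3, 0.55, 0, 0, 0, 0, 1.3, 3, 0.55])

```text
time: 6.45
eef_pos: [0.5332, 0.1268, 0.1413]
ee_rot: [[-0.9, 0.113, 0.422], [0.103, 0.994, -0.048], [-0.424, 0.0, -0.906]]
ft_force: [0.7, 0.7, 0.5]
gripper_width: 0.0471
grip_force: 0.0
```

```bash
python3 -c "
from h import *
st()"
```

```text
t 6.45 u a v 0.0006956250372257521 0.06183435018021643 0.11181237910770736 F(dock) [0.6623 0.7808 0.5111] w 0.04707723722879253 pos [0.5332 0.1268 0.1413]
```

Emit:
jog_arm(motion=[0, 0, 0, 0, 0.2, 0, 0.55, 0, 0, 0, 0, 0.45, 0, 0.55, 0, 0, 0, 0, 0.45, 0, 0.55, 0, 0, 0, 0, 0.45, 0, 0.55])

```text
time: 6.85
eef_pos: [0.5336, 0.1302, 0.1403]
ee_rot: [[-0.9, 0.114, 0.42], [0.103, 0.993, -0.05], [-0.423, -0.002, -0.906]]
ft_force: [-1.4, -3.2, 3.4]
gripper_width: 0.047
grip_force: 1.4
```

```bash
python3 -c "
from h import *
st()"
```

```text
t 6.85 u a v 0.00026312720731645756 0.06086380113024733 0.11521086185181761 F(dock) [-1.0264 -3.3185  3.4142] w 0.04703279245428941 pos [0.5336 0.1302 0.1403]
```

Emit:
jog_arm(motion=[0, 0, 0, 0, -1.0, 0, 0.55, 0, 0, 0, 0, -2.0, 0, 0.55, 0, 0, 0, 0, -2.6, 0, 0.55, 0, 0, 0, 0, -3.0, 0, 0.55, 0, 0, 0, 0, -3.4, 0, 0.55, 0, 0, 0, 0, -3.4, 0, 0.55, 0, 0, 0, 0, -3.4, 0, 0.55])

```text
time: 7.55
eef_pos: [0.5297, 0.0967, 0.1401]
ee_rot: [[-0.9, 0.114, 0.42], [0.103, 0.993, -0.049], [-0.423, -0.001, -0.906]]
ft_force: [0.7, 0.7, -0.6]
gripper_width: 0.0472
grip_force: 0.2
```

```bash
python3 -c "
from h import *
st();cv2.imwrite('pics/w2.png',snapshot('wrist'))"
```

```text
t 7.55 u a v 0.00015813392007664115 0.060691959846110345 0.08149861278833902 F(dock) [ 0.6359  0.7481 -0.6423] w 0.04718449063244855 pos [0.5297 0.0967 0.1401]
```

View pics/w2.png

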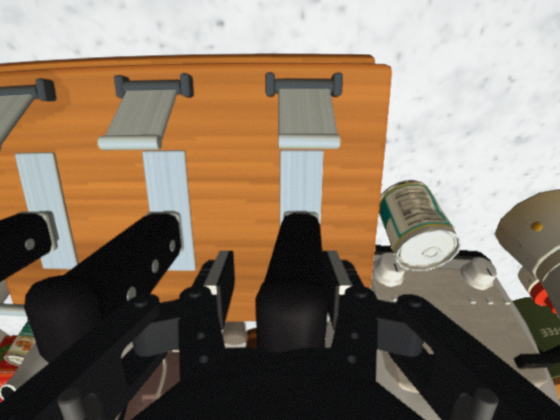

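The wrist view shows handle 1 (290,270) between the fingers and leaning right, with its near clip (305,110) and the tin (420,230) clear. The free travel is about 34 mm against 22 mm for the other two, so the left handle is the loose one. I'll finish the rock to the right, then retreat above the near clip.

Emit:
jog_arm(motion=[0, 0, 0, 0, -0.2, 0, 0.55, 0, 0, 0, 0, -0.2, 0, 0.55, 0, 0, 0, 0, 1.0, 0, 0.55, 0, 0, 0, 0, 1.7, 0, 0.55, 0, 0, 0, 0, 1.7, 0, 0.55, 0, 0, 0, 0, 1.7, -5, 0.55, 0, 0, 0, 0, 1.7, -10, 0.55, 0, 0, 0, 0, 1.7, -10, 0.55])

```text
time: 8.4
eef_pos: [0.4902, 0.1197, 0.2389]
ee_rot: [[-0.896, 0.112, 0.429], [0.104, 0.994, -0.043], [-0.431, 0.006, -0.902]]
ft_force: [0.2, 0.3, 1.0]
gripper_width: 0.0469
grip_force: 0.0
```

Emit:
jog_arm(motion=[0, 0, 0, 5, 0, 0, 0, 0, 0, 0, 7.1, 0, 0, 0, 0, 0, 0, 7.1, 0, 0, 0, 0, 0, 0, 7.1, 0, 3, 0, 0, 0, 0, 7.1, 0, 6, 0, 0, 0, 0, 7.1, 0, 9, 0, 0, 0, 0, 7.1, 0, 9, 0])

```text
time: 9.1
eef_pos: [0.463, 0.1193, 0.1147]
ee_rot: [[-0.902, 0.116, 0.415], [0.103, 0.993, -0.055], [-0.419, -0.007, -0.908]]
ft_force: [-0.7, -0.5, -0.5]
gripper_width: -0.0002
grip_force: 0.0
```

```bash
python3 -c "
from h import *
st();go(1,-.071,.05,.003);go(1,-.071,.01,.003)"
```

```text
t 9.1 u a v -0.07296953712195825 0.06685871445903702 0.09635783000517877 F(dock) [-0.6721 -0.6293 -0.4748] w -0.0002428036741986238 pos [0.463  0.1193 0.1147]
(1, -0.071, 0.05, 0.003, 25) world [0.4721 0.12   0.1003] rot [-0.007 -0.004  0.001] cm [-0.21  0.18  1.69]
(1, -0.071, 0.01, 0.003, 25) world [0.4889 0.118  0.064 ] rot [-0.007 -0.004  0.001] cm [-0.23  0.2   5.68]
```

Emit:
jog_arm(motion=[0, 0, 0, -0.1, 0.1, 1.5, 0, 0, 0, 0, -0.2, 0.1, 3.0, 0, 0, 0, 0, -0.2, 0.1, 4.2, 0, 0, 0, 0, -0.2, 0.1, 5.2, 0, 0, 0, 0, -0.2, 0.1, 5.7, 0, 0, 0, 0, -0.2, 0.1, 5.7, 0])

```text
time: 9.7
eef_pos: [0.4893, 0.1191, 0.0679]
ee_rot: [[-0.901, 0.114, 0.42], [0.103, 0.993, -0.05], [-0.423, -0.002, -0.906]]
ft_force: [-0.5, -0.7, -0.2]
gripper_width: -0.0003
grip_force: 0.0
```

```bash
python3 -c "
from h import *
st()"
```

```text
t 9.7 u a v -0.06907051772281311 0.013392749677348933 0.09912221018146068 F(dock) [-0.4286 -0.7088 -0.1992] w -0.00025397784244255204 pos [0.4893 0.1191 0.0679]
```

Emit:
jog_arm(motion=[0, 0, 0, 0, 0, 0.3, 0, 0, 0, 0, 0, 0, 0.5, 0, 0, 0, 0, 0, 0, 0.5, 0])

```text
time: 10.0
eef_pos: [0.4912, 0.1191, 0.0651]
ee_rot: [[-0.9, 0.115, 0.42], [0.103, 0.993, -0.05], [-0.423, -0.002, -0.906]]
ft_force: [-19.6, -1.1, 13.3]
gripper_width: -0.0002
grip_force: 9.9
```

```bash
python3 -c "
from h import *
st()"
```

```text
t 10.0 u a v -0.06859905400721017 0.010042903332562969 0.09928138754251638 F(dock) [-19.3018  -3.3022  13.3492] w -0.00016114111667460578 pos [0.4912 0.1191 0.0651]
```

Near clip fully down: it takes 23 N at exactly 10 mm above the board. Next I lift and cross over to the far side with a steeper tool.

Emit:
jog_arm(motion=[0, 0, 0, 0, 0, -3, 0, 0, 0, 0, 0, 0, -8, 0, 0, 0, 0, 0, 0, -13, 0, 0, 0, 0, 0, 0, -15.5, 0, 0, 0, 0, 0, 0, -15.5, 0])

```text
time: 10.5
eef_pos: [0.4263, 0.1281, 0.2086]
ee_rot: [[-0.899, 0.112, 0.424], [0.103, 0.994, -0.043], [-0.426, 0.005, -0.904]]
ft_force: [1.2, -0.3, 0.5]
gripper_width: -0.0001
grip_force: 0.0
```

```bash
python3 -c "
from h import *
st();go(1,.047,.16,.003,10);go(1,.047,.05,.003,10)"
```

```text
t 10.5 u a v -0.0672304415491487 0.16777233548454454 0.10090378041657205 F(dock) [ 1.1739 -0.1216  0.5361] w -0.00014857582281690542 pos [0.4263 0.1281 0.2086]
(1, 0.047, 0.16, 0.003, 10) world [0.5321 0.1131 0.2498] rot [0.006 0.266 0.001] cm [-11.42  -0.29   0.82]
(1, 0.047, 0.05, 0.003, 10) world [0.5783 0.1078 0.1502] rot [0.006 0.266 0.001] cm [-11.38  -0.36  11.82]
```

Emit:
jog_arm(motion=[0.006, 0.266, 0, -5, -0.2, 0, 0, 0.006, 0.266, 0, -10, -0.3, 0, 0, 0.006, 0.266, 0, -11.4, -0.3, 0, 0, 0.006, 0.266, 0, -11.4, -0.3, 0, 0, 0.006, 0.266, 0, -11.4, -0.3, 3, 0, 0.006, 0.266, 0, -11.4, -0.3, 6, 0, 0.006, 0.266, 0, -11.4, -0.3, 9.5, 0, 0.006, 0.266, 0, -11.4, -0.3, 9.5, 0])

```text
time: 11.3
eef_pos: [0.5665, 0.106, 0.1586]
ee_rot: [[-0.98, 0.117, 0.158], [0.114, 0.993, -0.031], [-0.16, -0.012, -0.987]]
ft_force: [-0.8, 0.1, -1.4]
gripper_width: 0.0001
grip_force: 0.0
```

```bash
python3 -c "
from h import *
st();go(1,.047,.05,.003,10);go(1,.047,.012,.003,10)
cv2.imwrite('pics/w3.png',snapshot('wrist'))"
```

```text
t 11.3 u a v 0.040113658946082806 0.06244184219912878 0.09491159434371298 F(dock) [-0.8099 -0.0236 -1.4195] w 8.122331185531527e-05 pos [0.5665 0.106  0.1586]
(1, 0.047, 0.05, 0.003, 10) world [0.5783 0.1078 0.1502] rot [-0.013 -0.014 -0.001] cm [-1.    0.32  1.01]
(1, 0.047, 0.012, 0.003, 10) world [0.5943 0.1059 0.1158] rot [-0.013 -0.014 -0.001] cm [-2.04  0.37  4.66]
```

View pics/w3.png

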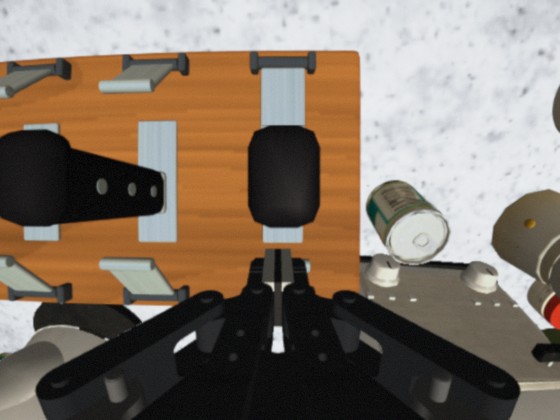

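The wrist view shows near clip 1 lying flat (283,95) and the other clips still open. The closed fingers (280,270) are behind handle 1, over its far clip. Pressing down.

Emit:
jog_arm(motion=[0, 0, 0, -0.7, 0.3, 0.7, 0, 0, 0, 0, -1.1, 0.3, 2.0, 0, 0, 0, 0, -1.4, 0.3, 3.0, 0, 0, 0, 0, -1.6, 0.3, 3.8, 0, 0, 0, 0, -1.8, 0.3, 4.4, 0, 0, 0, 0, -1.8, 0.3, 4.4, 0])

```text
time: 11.95
eef_pos: [0.5938, 0.1069, 0.1247]
ee_rot: [[-0.979, 0.116, 0.167], [0.113, 0.993, -0.027], [-0.169, -0.008, -0.986]]
ft_force: [-0.2, -0.6, 1.0]
gripper_width: -0.0003
grip_force: 0.0
```

```bash
python3 -c "
from h import *
st();go(1,.047,.012,.003,10)"
```

```text
t 11.95 u a v 0.05023811185456407 0.02040127958104293 0.09893207430291037 F(dock) [-0.1354 -0.6634  0.9681] w -0.0002509138221685684 pos [0.5938 0.1069 0.1247]
(1, 0.047, 0.012, 0.003, 10) world [0.5943 0.1059 0.1158] rot [-0.008 -0.005 -0.001] cm [ 0.09 -0.09  0.9 ]
```

Emit:
jog_arm(motion=[0, 0, 0, 0, 0, 0.5, 0, 0, 0, 0, 0, 0, 0.8, 0, 0, 0, 0, 0, 0, 0.9, 0, 0, 0, 0, 0, 0, 0.9, 0])

```text
time: 12.35
eef_pos: [0.5957, 0.1069, 0.1174]
ee_rot: [[-0.979, 0.116, 0.169], [0.113, 0.993, -0.026], [-0.171, -0.007, -0.985]]
ft_force: [0.1, 0.4, 2.4]
gripper_width: -0.0003
grip_force: 0.9
```

```bash
python3 -c "
from h import *
st()"
```

```text
t 12.35 u a v 0.04886571517441693 0.012984091308824015 0.09911541500062378 F(dock) [0.0629 0.4023 2.3984] w -0.0002940633534935079 pos [0.5957 0.1069 0.1174]
```

Emit:
jog_arm(motion=[0, 0, 0, 0, 0, 0.2, 0, 0, 0, 0, 0, 0, 0.4, 0, 0, 0, 0, 0, 0, 0.4, 0])

```text
time: 12.65
eef_pos: [0.5963, 0.1068, 0.1163]
ee_rot: [[-0.979, 0.115, 0.17], [0.113, 0.993, -0.026], [-0.172, -0.007, -0.985]]
ft_force: [-11.4, 0.2, 16.1]
gripper_width: -0.0
grip_force: 9.3
```

```bash
python3 -c "
from h import *
st()"
```

```text
t 12.65 u a v 0.04891310222051389 0.011689553540482935 0.09914314870713067 F(dock) [-11.3549  -1.1096  16.0823] w -5.883952697494617e-06 pos [0.5963 0.1068 0.1163]
```

Hard stop at 12 mm with 20 N. Retreating along the board normal, then over the dock towards the robot.

Emit:
jog_arm(motion=[0, 0, 0, 0.8, 0, -3, 0, 0, 0, 0, 1.9, 0, -7, 0, 0, 0, 0, 2.9, 0, -11, 0, 0, 0, 0, 4.0, 0, -15, 0, 0, 0, 0, 4.0, 0, -15, 0, 0, 0, 0, 9, 0, -16, 0, 0, 0, 0, 14, 0, -16, 0, 0, 0, 0, 18, 0, -16, 0])

```text
time: 13.45
eef_pos: [0.3915, 0.131, 0.2388]
ee_rot: [[-0.979, 0.117, 0.167], [0.114, 0.993, -0.027], [-0.169, -0.008, -0.986]]
ft_force: [-0.9, 2.1, 0.7]
gripper_width: -0.0004
grip_force: 0.0
```

Emit:
jog_arm(motion=[0, 0, 0, 1, 0, 0, 0, 0, 0, 0, 1, 0, 0, 0, 0, 0, 0, 1, 0, 0, 0])

```text
time: 13.75
eef_pos: [0.3835, 0.1327, 0.2385]
ee_rot: [[-0.979, 0.115, 0.168], [0.112, 0.993, -0.026], [-0.17, -0.007, -0.985]]
ft_force: [0.2, 1.3, 0.4]
gripper_width: 0.0002
grip_force: 0.0
```

```bash
python3 -c "
from h import *
st()
w=snapshot('wrist');a=snapshot('scene')[165:270,180:345]
cv2.imwrite('pics/w4.png',cv2.resize(np.hstack([cv2.resize(w,(400,300)),cv2.resize(a,(400,300),interpolation=cv2.INTER_CUBIC)]),None,fx=1,fy=1))"
```

```text
t 13.75 u a v -0.09356411553515519 0.21303865279136797 0.10058747903168248 F(dock) [0.0152 1.2726 0.3912] w 0.0001686103824308423 pos [0.3835 0.1327 0.2385]
```

View pics/w4.png

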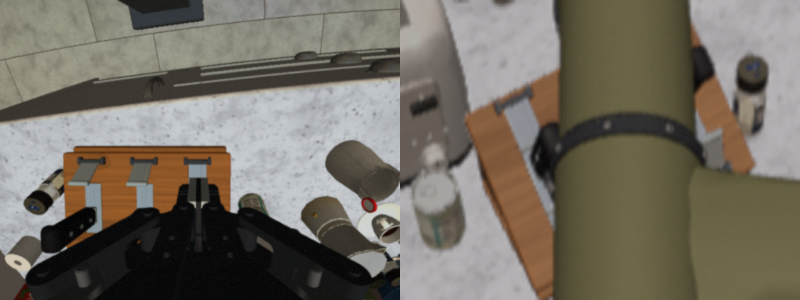

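Both clips of the left knife lie flat: the near one at (195,168) in the wrist view on the left, the far one below its hinge at (513,103) in the scene view on the right. The near clips of the other two knives are still open in the wrist view. The tin and spice jar stand in place, and the arm is clear.

```bash
python3 -c "
from bench import *
print(ctrl.hand_in())"
```

```text
the job is handed in; nothing more can be done
None
```

The left knife has the loose handle: it rocked to both sides while the right and middle ones held firm. I flipped both its clips fully down, left the sound knives' clips open, and handed the job in at about 14 s.

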